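# Hang the tape roll on the taping stand, unhitch its pressure arm and hold it up

### The arm

A 7-joint arm with a two-finger parallel gripper is mounted at the origin on a cart in front of the work surface, level with it; the furniture and walls round the work are solid. World frame = base frame: x ahead of the robot, y to its left, z up, the work surface at z = 0. Lengths are in m, angles in rad, forces in N, time in s.
With the tool pointing down it reaches from about 0.35 to 0.775 m from the base axis. Payload 3.1 kg.
Tool frame: the origin (TCP) lies at the very end of the fingers, on their centre line; the grasp point (between the pads) lies behind it (tcp_to_grasp is the z of the grasp point in the tool frame, in m); z points along the fingers, y is the line along which they close (so a half turn about z gives the same grasp; the last joint's range is limited). The gripper opens to 85 mm and grips with 20 to 120 N. Pads are 22 mm wide; open, the fingers measure 114 mm over their backs; the gripper's body (76 mm by 85 mm) begins 54 mm behind the grasp point. The pads swing forward as they close: fully open they stand 13 mm farther back than shut.
Start: joints at [1.242, 0.311, 0.014, 1.512, -0.004, 1.319, -0.027], TCP at [0.156, -0.528, 0.202] pointing down, gripper open.
Joint ranges: [-2.7, 2.7], [-0.3, 1.91], [-1.27, 1.3], [0.12, 2.57], [-1.44, 4.58], [0.2, 2.03], [-3.05, 3.05]. Speed limits (rad/s): [2.79, 2.79, 3.14, 3.14, 3.14, 3.14, 3.14].

### API

Orientations are given as [roll, pitch, yaw] about the fixed x, y, z axes, in that order (R = Rz(yaw) Ry(pitch) Rx(roll)).
In Python, from rig import sense, get_image, camera_model, job_done, tcp_to_grasp gives the robot as it stands.
- The arm moves only by the shell command python3 -m inch 'ROWS' [FORCE]. ROWS is 1 to 10 rows, one to a line, with the numbers parted by spaces; each row has 7 numbers: a rotation vector rx, ry, rz in rad, then dx, dy, dz in m, then the finger opening in m; each row shifts and turns the commanded pose from where the row before left it, along the tool's axes as they then stand; what a row does not reach is not made up. A row lasts 1/12 s, in which the tool goes at most 0.0417 m and 0.125 rad, less where a joint would pass 70% of its speed; a pose out of reach is approached as far as the arm can. The fingers move at their own pace and stop on an object; FORCE is the grip in N (left out, the last holds). Time passes only in rows, so rows that do not move let the fingers close. It prints the time, the measured TCP pose, the force, the opening and the grip force at its end. Input that does not fit is refused with a message, and nothing moves.
- sense(): the state, without advancing time (a new reading comes with each control period).
- get_image(name): name is "scene" or "top" or "wrist"; returns the picture (384x512x3 uint8, blue, green, red); there is no depth.
- camera_model(name): a dict with "fx", "fy", "cx", "cy" (pixels), "cam_to_world" (4x4, takes a point from camera to world coordinates); the wrist camera has in their place "tool_from_camera" (4x4, takes a point from camera to tool coordinates, whose origin is the TCP and whose axes are the flange's). Camera axes: x right, y down, z forward; pixel columns grow to the right and rows downward; lengths in m; the calibration is good to about 2 mm. A picture is of the moment at which its call begins: read the wrist's pose just before it. camera_model takes no time and is no camera call.
- job_done(): hands the job in; it is judged then, once.
The state is a dict: "t": time; "joint_positions": joint angles; "joint_vel": joint speeds; "joint_torque": joint torques, N m; "eef_pos": TCP position; "tool_rot": TCP orientation; "wrist_force": force on the tool from outside, world axes, zero at the start; "moment": the same for the moment, N m; "finger_gap": finger opening in m; "finger_force": force on a finger pad.
Only numpy, scipy, OpenCV 4.12 (cv2) and the standard library are available. Lean on these libraries where they do the work, as an engineer would, in place of code of your own. Each camera call takes 0.05 s, during which the arm holds its last target. There are 200 camera calls.

### The job

Get the edge-taping stand ready for me to thread it: take the yellow tape roll out of its wooden cradle, hang it on the stand's horizontal roll bar and let go of it there. Then pull the red latch paddle of the pressure arm sideways, away from the arm, against its spring until the latch is clear of the ball, lift the arm's end off the ball, and finish still holding the arm up, its end about 8 cm above where it lay, while the roll hangs on its bar. Do not drop the roll, and leave the weight, the bone folder, the leather slab and the glue pot where they are.

Things in the scene. Friction and masses are not known exactly. Their poses are not given: they have to be found in the camera images.
- tape_unit: The edge-taping stand, fixed: green base plate 120 x 310 x 10 mm (x, y, z), origin at its underside's centre, z up, long side = y. At its -y end a post (x = 43 to 58 mm, top at z = 132 mm) carries the roll bar. Along x = 0 lies the aluminium pressure arm, hinged at y = -50 mm, its +y end a dark steel dome (the coupler) over a ball. The red latch paddle stands beside the dome, on its -x side.
- bar_mid (a point): Point on the axis of the horizontal roll bar, 124 mm above the table, axes as the stand's. Steel rod, 16 mm diameter, along the stand's x: from here 43 mm in +x to the post and 55 mm in -x to its free end, where a black lip disc (26 mm diameter) ends 60 mm from here. The roll is slipped on over the free end. Nothing near stands higher than the bar, save the lip by 5 mm.
- tape_roll: Yellow tape roll, loose, about 60 g: ring 89 mm outside diameter, 12 mm wide along its own z (the ring's axis; origin at one flat face), hole about 53 mm, so 18 mm from hole to rim. Starts upright in the cradle's slot, axis level; pinch it from above across the 12 mm. Hung, its rim tops the bar by 17 mm: fingers reaching less than 15 mm below the rim's top stay clear of the bar.
- roll_center (a point): Centre of the tape roll (middle of the hole and of the width), axes as the roll's. 48 mm above the table at the start, the rim's top at 93 mm; hanging on the bar it is about 19 mm below the bar's axis.
- cradle: The wooden roll cradle, fixed: beech block 44 x 100 x 24 mm (x, y, z), origin at the centre of its underside. Its slot, 14 mm wide, runs along its y axis; the roll standing in it has its axis along the cradle's x axis.
- ball_center (a point): Centre of the hitch ball, 24 mm diameter, on a thin stud of the stand at y = 115 mm, 45 mm above the table, hidden under the coupler dome while the arm is down.
- press_arm (a joint): Angle of the pressure arm about its hinge, rad: 0 = down, coupler on the ball; grows as the +y end rises, stop at 1.2. The hinge runs freely, so the arm (about 0.4 kg) falls back when let go. While the latch is home the arm cannot rise more than about a degree.
- press_hinge (a point): Point on the arm's hinge line, 52 mm above the table, at stand x = 0, y = -50 mm; the hinge line is the stand's x axis. A turn by +angle about the stand's x axis raises the arm's end.
- coupler (a point): Top of the coupler dome at the free end of the arm, 165 mm from the hinge line; 70 mm above the table when the arm is down.
- latch (a joint): How far the latch is pulled out, m: 0 = home, its two steel tines under the ball; clear of the ball from 0.018; end stop at 0.022. It slides along the stand's x axis and grows in the stand's -x direction (away from the arm). A spring draws it home with about 4.5 N at 0 and 10 N at the end stop.
- latch_grip (a point): Grip point of the red latch paddle: middle of its thickness and width, 15 mm below its top, 80 mm above the table with the arm down. Upright plate 10 mm thick (stand's x), 28 mm wide (y); 37 mm of free space to the dome (42 mm wide, top at z = 70 mm), over a low spring housing (top z = 44 mm). Moves with the latch, rises and tilts with the arm; strong enough to lift the arm by it.
- weight: Bystander: grey steel pattern weight with knob, 57 mm across, 55 mm high, origin under its centre; leave alone.
- folder: Bystander: white bone folder lying flat, 21 x 149 x 8 mm, origin under its centre; leave alone.
- slab: Bystander: tan leather slab lying flat, 36 x 106 x 8 mm, origin under its centre; leave alone.
- glue: Bystander: glue pot with red lid, 66 mm across, 72 mm high, origin under its centre; leave alone.
Mind the look-alikes: they are no part of the job. Of the things like the tape_roll, leave any that is blue; of the rest the larger one is meant.

How it is judged:
By the outcome, as a careful person would: the job done as asked, in the order asked, and still so for the second after the job is handed in, while the arm keeps its last pose, push and grip.
It also fails if it takes over 51 s, if anything falls off the work surface, if the arm or the gripper's body presses on something with over 40 N, if the wrist force passes 120 N, or if a joint passes its speed limit or range.

## Working session

There is one attempt and no reset: what is moved stays moved. The work goes in short steps, Python scripts to look and compute and a shell command to move; the robot and the scene stay as the last step left them, time stands still between calls to the robot, and variables do not carry over. Pictures are saved under pics/ and viewed, at most 10 in all, crops included, and the job is handed in when it is done.

```bash
ls; mkdir -p pics; python3 - <<'E'
from rig import *
import cv2,numpy as np
print(tcp_to_grasp); print(sense())
for n in("scene","top"):
    cv2.imwrite(f"pics/{n}0.png",get_image(n)); m=camera_model(n); print(n,m)
print(camera_model("wrist"))
E
```

```text
pics
-0.0187
{'t': 0.0, 'joint_positions': array([ 1.24229794,  0.31171849,  0.01399909,  1.51307287, -0.00441696,
        1.31919272, -0.02720364]), 'joint_vel': array([-0.00163618, -0.00169625,  0.00080249,  0.00143537,  0.00070644,
       -0.00120443, -0.00057804]), 'joint_torque': array([-2.47160606e-04, -3.79917741e+01,  1.46061298e-01, -2.30596304e+01,
        1.22724002e-02,  1.36797575e-02, -2.38098437e-06]), 'eef_pos': array([ 0.1553694 , -0.52676153,  0.20131872]), 'tool_rot': array([-3.13923358e+00,  8.22345080e-05,  2.86860560e-01]), 'wrist_force': array([-0.39792355,  0.05401486,  0.0228087 ]), 'moment': array([ 0.02686226,  0.02134516, -0.08591709]), 'finger_force': 0.0, 'finger_gap': 0.08532982534865304}
scene {'fx': 404.11964426329763, 'fy': 404.11964426329763, 'cx': 255.02744118590655, 'cy': 193.7706396044851, 'cam_to_world': array([[ 0.90264839, -0.25790106,  0.34454742, -0.0063136 ],
       [-0.43005275, -0.50934047,  0.74540386, -0.93648681],
       [-0.0167485 , -0.82101116, -0.57066642,  0.85864944],
       [ 0.        ,  0.        ,  0.        ,  1.        ]])}
top {'fx': 376.82158016658417, 'fy': 376.82158016658417, 'cx': 255.62872988892795, 'cy': 193.42020197253183, 'cam_to_world': array([[ 0.00713673, -0.98669961,  0.1623975 ,  0.29758922],
       [-0.99983342, -0.00976919, -0.0154172 ,  0.07489549],
       [ 0.01679864, -0.16226042, -0.98660497,  1.1969198 ],
       [ 0.        ,  0.        ,  0.        ,  1.        ]])}
{'fx': 266.12538644767733, 'fy': 266.12538644767733, 'cx': 257.74741200398915, 'cy': 194.408353242035, 'tool_from_camera': array([[ 1.19763332e-04, -9.44604954e-01, -3.28209485e-01,
         8.43800629e-02],
       [ 9.99999958e-01,  1.99200561e-04, -2.08411132e-04,
         1.48497651e-04],
       [ 2.62245701e-04, -3.28209446e-01,  9.44604939e-01,
        -1.71626048e-01],
       [ 0.00000000e+00,  0.00000000e+00,  0.00000000e+00,
         1.00000000e+00]])}
```

View pics/scene0.png

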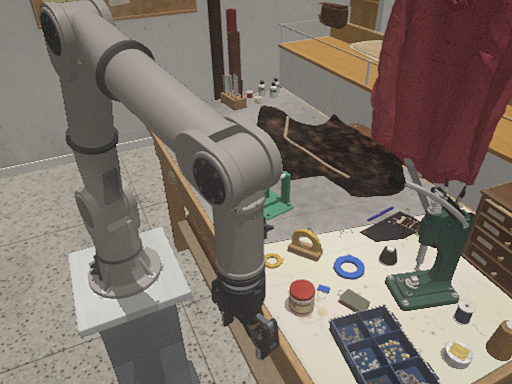

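View pics/top0.png

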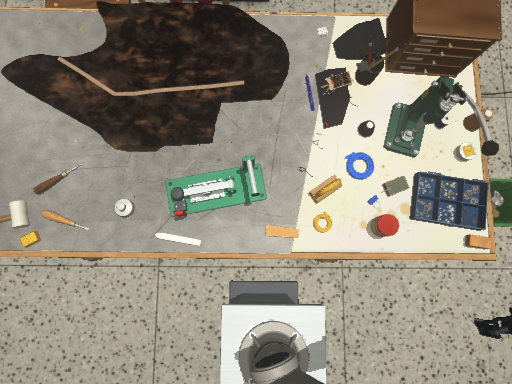

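Roll candidates in the top view are the yellow roll upright in the cradle (325,188), a small yellow ring lying flat (322,222), and a blue ring (360,165). I choose the one in the cradle, since it's yellow and the larger, and I'll check it in a crop. The stand is at about (215,190): paddle and dome at the left end (180,200), post and bar at the right (250,178).

```bash
python3 - <<'E'
import cv2,numpy as np
t=cv2.imread("pics/top0.png");s=cv2.imread("pics/scene0.png")
a=cv2.resize(t[150:220,160:274],None,fx=7,fy=7,interpolation=cv2.INTER_CUBIC) #798x490
cv2.imwrite("pics/c1.png",a)
b=cv2.resize(t[165:240,300:345],(360,600),interpolation=cv2.INTER_CUBIC) # x8
c=cv2.resize(s[215:275,260:330],(420,360),interpolation=cv2.INTER_CUBIC) # x6
o=np.zeros((600,790,3),np.uint8);o[:,:360]=b;o[:360,370:790]=c
cv2.imwrite("pics/c2.png",o)
E
```

```text
(no output)
```

View pics/c1.png

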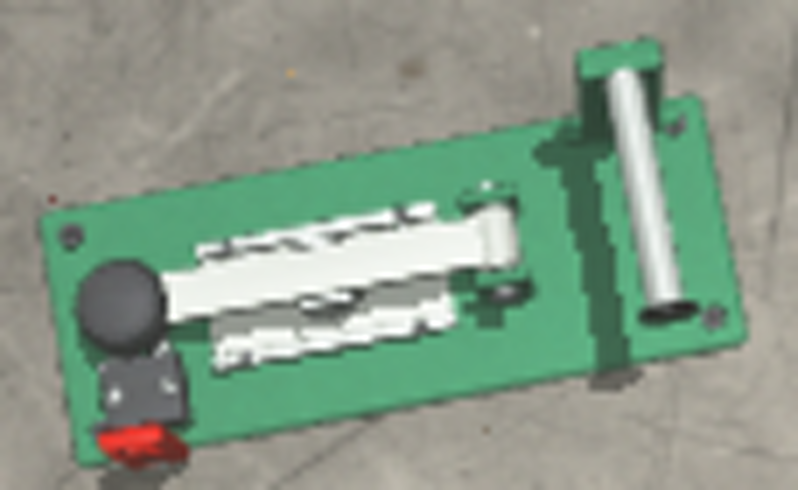

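View pics/c2.png

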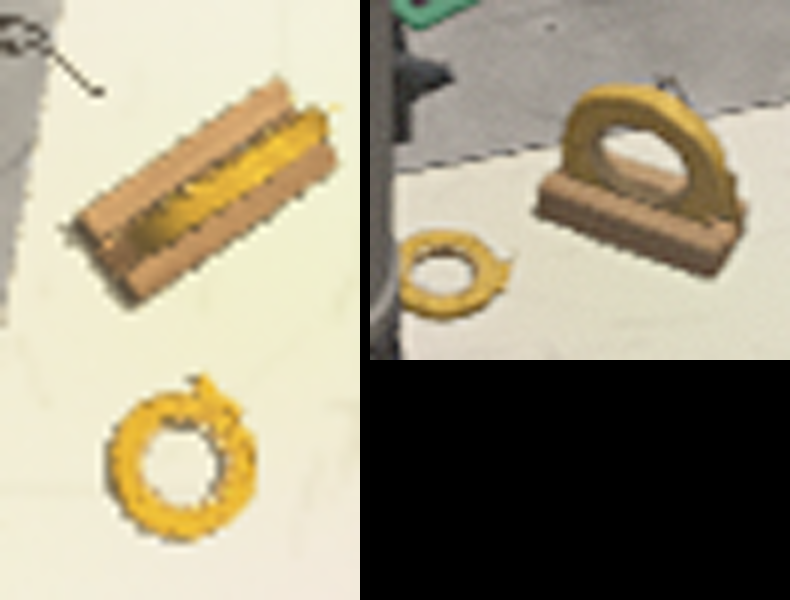

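The crop confirms it: the large yellow roll stands upright in the beech cradle, and the small flat ring beside it is the look-alike. Next I fit poses from the corners.

```bash
cat > h.py <<'E'
import numpy as np, cv2
from rig import *
from scipy.optimize import least_squares
from scipy.spatial.transform import Rotation as R
def wm(s=None):
    s=s or sense(); m=dict(camera_model("wrist")); T=np.eye(4)
    T[:3,:3]=R.from_euler('xyz',s['tool_rot']).as_matrix(); T[:3,3]=s['eef_pos']
    m['cam_to_world']=T@m['tool_from_camera']; return m
def proj(m,P):
    P=np.atleast_2d(P); T=np.linalg.inv(m['cam_to_world']); c=P@T[:3,:3].T+T[:3,3]
    return np.c_[m['fx']*c[:,0]/c[:,2]+m['cx'],m['fy']*c[:,1]/c[:,2]+m['cy']]
def ray(m,uv):
    d=np.array([(uv[0]-m['cx'])/m['fx'],(uv[1]-m['cy'])/m['fy'],1.]); T=m['cam_to_world']
    return T[:3,3],T[:3,:3]@d
def onz(m,uv,z):
    o,d=ray(m,uv); return o+d*(z-o[2])/d[2]
def tri(obs): # [(m,uv)..]
    A=np.zeros((3,3));b=np.zeros(3);L=[]
    for m,uv in obs:
        o,d=ray(m,uv);d=d/np.linalg.norm(d);M=np.eye(3)-np.outer(d,d);A+=M;b+=M@o;L.append((o,d))
    X=np.linalg.solve(A,b); return X,[round(1e3*np.linalg.norm(np.cross(X-o,d)),1) for o,d in L]
def place(p,L): # p=x,y,yaw
    c,s=np.cos(p[2]),np.sin(p[2]); L=np.atleast_2d(L)
    return np.c_[p[0]+c*L[:,0]-s*L[:,1],p[1]+s*L[:,0]+c*L[:,1],L[:,2]]
def fit(obs,p0): # obs=[(m,L,uv)]
    f=lambda p:np.concatenate([(proj(m,place(p,L))-uv).ravel() for m,L,uv in obs])
    r=least_squares(f,p0); return r.x,np.sqrt(np.mean(r.fun**2))
def crop(uv,o,k): return np.array(o)+(np.array(uv,float)+.5)/k-.5
E
python3 - <<'E'
from h import *
t=camera_model("top");s=camera_model("scene")
uv=crop([(40,213),(697,95),(748,342),(80,466)],(160,150),7)
L=[(.06,.155,.01),(.06,-.155,.01),(-.06,-.155,.01),(-.06,.155,.01)]
st,e=fit([(t,np.array(L),uv)],[.5,.2,0]);print("stand",st,e)
uv=crop([(278,78),(338,160),(135,300),(80,215)],(300,165),8)
g=[onz(t,u,.024) for u in uv];print(np.round(g,3))
best=None
for y0 in(.6,-.6,2.2,-2.2):
    r=fit([(t,np.array([(.022,-.05,.024),(-.022,-.05,.024),(-.022,.05,.024),(.022,.05,.024)]),uv)],[*np.mean(g,0)[:2],y0])
    if best is None or r[1]<best[1]:best=r
print("cradle",best)
c=best[0]
print("scene cradle corners", (proj(s,place(c,[(a,b,.024) for a in(.022,-.022) for b in(-.05,.05)]))-[260,215])*6+[370,0])
print("rim top scene",(proj(s,place(c,[(0,0,.093)]))-[260,215])*6+[370,0],"top",(proj(t,place(c,[(0,0,.093)]))-[300,165])*8)
# bar
bl=onz(t,crop((668,310),(160,150),7),.124);bp=onz(t,crop((622,75),(160,150),7),.124);print(bl,bp,np.linalg.norm(bl-bp))
pg=onz(t,crop((140,432),(160,150),7),.095);dm=onz(t,crop((122,300),(160,150),7),.07)
inv=lambda w:(place([0,0,-st[2]],w-np.r_[st[:2],0]))
print([inv(w) for w in(bl,bp,pg,dm)])
E
```

```text
stand [0.50530569 0.18383245 0.19505617] 0.5082390041440675
[[ 0.555 -0.194  0.024]
 [ 0.522 -0.217  0.024]
 [ 0.465 -0.135  0.024]
 [ 0.499 -0.114  0.024]]
cradle (array([ 0.51015477, -0.16523784,  0.60587896]), np.float64(0.48479265297424334))
scene cradle corners [[741.9504134  193.12651923]
 [562.50877696 130.50113901]
 [707.97867551 246.40126319]
 [525.15664813 180.39849024]]
rim top scene [[640.42935876  81.6803343 ]] top [[241.51332611 151.76713435]]
[0.47289877 0.05993463 0.124     ] [0.57228165 0.07991037 0.124     ] 0.10137054399983782
[array([[-0.05580647, -0.11526716,  0.124     ]]), array([[ 0.04556352, -0.11493278,  0.124     ]]), array([[-0.0613772 ,  0.11040199,  0.095     ]]), array([[0.00040232, 0.11316337, 0.07      ]])]
```

```bash
cat >> h.py <<'E'
def delta(p,rpy): # shift in present tool axes, rotvec to rpy in tool axes
    s=sense(); A=R.from_euler('xyz',s['tool_rot'])
    d=A.inv().apply(np.array(p)-s['eef_pos']); r=(A.inv()*R.from_euler('xyz',rpy)).as_rotvec()
    print("shift",np.round(d,4),"rot",np.round(r,4))
E
python3 -m inch '0 0 -0.118 0 0 0 0.085
0 0 -0.118 0 0 0 0.085
0 0 -0.118 0 0 0 0.085
0 0 -0.118 0 0 0 0.085
0 0 -0.118 0 0 0 0.085
0 0 -0.118 0 0 0 0.085
0 0 -0.118 0 0 0 0.085
0 0 -0.118 0 0 0 0.085
0 0 -0.118 0 0 0 0.085
0 0 -0.118 0 0 0 0.085'
python3 -m inch '0 0 -0.118 0 0 0 0.085
0 0 -0.118 0 0 0 0.085
0 0 -0.118 0 0 0 0.085
0 0 -0.118 0 0 0 0.085
0 0 -0.118 0 0 0 0.085
0 0 -0.118 0 0 0 0.085'
python3 -c "
from h import *
delta([.51,-.165,.2],[np.pi,0,2.177])"
```

```text
t: 0.93
eef_pos: [0.1554, -0.5271, 0.2018]
tool_rot: [-3.141, -0.001, 1.473]
wrist_force: [0.1, 0.6, 0.2]
finger_gap: 0.085
finger_force: 0.0
t: 1.43
eef_pos: [0.1554, -0.5271, 0.2018]
tool_rot: [3.141, -0.001, 2.181]
wrist_force: [-0.6, 0.4, -0.1]
finger_gap: 0.0849
finger_force: 0.0
shift [0.0937 0.498  0.0021] rot [ 0.0004 -0.0013  0.0037]
```

```bash

python3 -m inch '0 0 0 0.0067 0.0355 0 0.085
0 0 0 0.0067 0.0355 0 0.085
0 0 0 0.0067 0.0355 0 0.085
0 0 0 0.0067 0.0355 0 0.085
0 0 0 0.0067 0.0355 0 0.085
0 0 0 0.0067 0.0355 0 0.085
0 0 0 0.0067 0.0355 0 0.085'
python3 -m inch '0 0 0 0.0067 0.0355 0 0.085
0 0 0 0.0067 0.0355 0 0.085
0 0 0 0.0067 0.0355 0 0.085
0 0 0 0.0067 0.0355 0 0.085
0 0 0 0.0067 0.0355 0 0.085
0 0 0 0.0067 0.0355 0 0.085
0 0 0 0.0067 0.0355 0 0.085
0 0 0 0 0 0 0.085'
python3 -c "
from h import *
import pickle
m=wm();i=get_image('wrist');pickle.dump(m,open('w1.pkl','wb'));cv2.imwrite('pics/w1.png',i)
cv2.imwrite('pics/scene1.png',get_image('scene'))
c=[.51015,-.16524,.6059]
print(proj(m,place(c,[(0,0,.093),(.022,.05,.024),(.022,-.05,.024),(-.022,.05,.024),(-.022,-.05,.024)])))
delta([.51,-.165,.2],[np.pi,0,2.177])"
```

```text
t: 2.02
eef_pos: [0.3341, -0.3461, 0.202]
tool_rot: [-3.141, -0.001, 2.175]
wrist_force: [0.6, -0.5, -0.6]
finger_gap: 0.0849
finger_force: 0.0
t: 2.68
eef_pos: [0.5161, -0.1582, 0.2022]
tool_rot: [3.134, -0.004, 2.188]
wrist_force: [-0.2, 1.7, 0.6]
finger_gap: 0.0852
finger_force: 0.0
[[249.31587727 185.8194218 ]
 [267.65415026 133.18618816]
 [265.97924271 205.50306811]
 [233.50341461 132.80822394]
 [234.77487163 205.246778  ]]
shift [ 0.0017 -0.0012  0.0018] rot [-0.0001 -0.0016  0.0028]
```

View pics/w1.png

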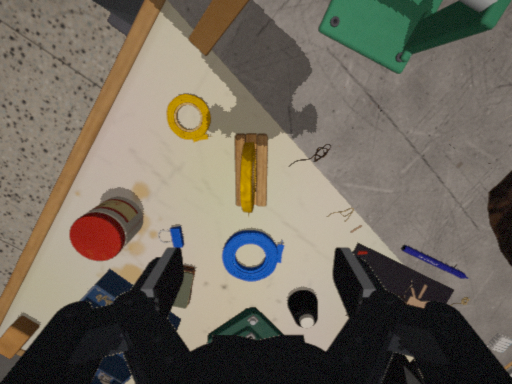

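The wrist view shows the roll along u≈248, v 142–212. The cradle corners at (235–268, 133–206) match the prediction to about 1 px. Next I fit the roll's centre and height from its yellow extents in two views.

```bash
python3 - <<'E'
from h import *
import pickle
w=pickle.load(open('w1.pkl','rb'));t=camera_model("top")
def mask(f,x0,y0,x1,y1):
    i=cv2.imread(f);h=cv2.cvtColor(i,cv2.COLOR_BGR2HSV);m=cv2.inRange(h,(19,150,60),(33,255,255))
    z=np.zeros_like(m);z[y0:y1,x0:x1]=m[y0:y1,x0:x1]
    n,l,s,_=cv2.connectedComponentsWithStats(z);k=1+np.argmax(s[1:,4]);print(f,s[k]);return np.argwhere(l==k)[:,::-1].astype(float)
M=[(w,mask('pics/w1.png',225,120,280,225)),(t,mask('pics/top0.png',305,165,345,208))]
a=np.linspace(0,2*np.pi,181);yaw=.6059
def roll(p): # x,y,z
    L=np.array([(dx,r*np.cos(q),r*np.sin(q)) for dx in(-.006,.006) for r in (.0445,) for q in a])
    P=place([p[0],p[1],yaw],L);P[:,2]+=p[2];return P[P[:,2]>.026]
def f(p):
    o=[]
    for m,q in M:
        P=proj(m,roll(p));c=proj(m,place([.51,-.165,yaw],[(0,-.05,.05),(0,.05,.05)]));d=c[1]-c[0];d/=np.linalg.norm(d);n=np.array([-d[1],d[0]])
        o+=[(P@d).max()-(q@d).max()-.4,(P@d).min()-(q@d).min()+.4]
        o+=[((P@n).max()+(P@n).min()-(q@n).max()-(q@n).min())/2]
    return np.array(o)
r=least_squares(f,[.51,-.165,.048]);print(r.x,np.round(r.fun,1))
E
```

```text
pics/w1.png [240 142  17  71 953]
pics/top0.png [318 179  23  16 110]
[ 0.51050431 -0.16937006  0.04530351] [-0.4 -0.1 -0.2  2.  -0.7  0.4]
```

```bash

python3 -c "
from h import *
delta([.511,-.167,.08],[np.pi,0,2.177])"
```

```text
shift [-0.0007 -0.0015  0.1218] rot [-0.0001 -0.0016  0.0028]
```

```bash

python3 -m inch '0 0 0.003 -0.0005 -0.0015 0.035 0.05
0 0 0 0 0 0.035 0.05
0 0 0 0 0 0.035 0.05
0 0 0 0 0 0.017 0.05
0 0 0 0 0 0 0.05
0 0 0 0 0 0 0.05'
python3 -c "
from h import *
delta([.511,-.167,.08],[np.pi,0,2.177])"
```

```text
t: 3.28
eef_pos: [0.5088, -0.1708, 0.0796]
tool_rot: [-3.139, -0.002, 2.169]
wrist_force: [-1.0, -0.4, 0.5]
finger_gap: 0.0499
finger_force: 0.0
shift [ 0.0019  0.004  -0.0004] rot [-0.0023 -0.0016 -0.0076]
```

```bash

python3 -m inch '0 0 0 0 0 0 0.05
0 0 0 0 0 0 0.05'
python3 -c "
from h import *
delta([.511,-.167,.08],[np.pi,0,2.177])"
```

```text
t: 3.45
eef_pos: [0.512, -0.1703, 0.0825]
tool_rot: [3.139, 0.004, 2.171]
wrist_force: [-0.4, -1.3, -0.0]
finger_gap: 0.0499
finger_force: 0.0
shift [0.0033 0.0011 0.0025] rot [ 0.0022  0.0036 -0.0061]
```

```bash

python3 -m inch '0 0 0 0.002 0.002 0.0015 0.05
0 0 0 0 0 0 0.012
0 0 0 0 0 0 0.0
0 0 0 0 0 0 0.0
0 0 0 0 0 0 0.0
0 0 0 0 0 0 0.0' 50
```

```text
t: 3.95
eef_pos: [0.511, -0.1666, 0.079]
tool_rot: [-3.142, 0.0, 2.172]
wrist_force: [0.2, 0.2, -0.2]
finger_gap: -0.0002
finger_force: 0.0
```

```bash

python3 -m inch '0 0 0 0 0 0 0
0 0 0 0 0 0 0.0
0 0 0 0 0 0 0.0' 50
python3 -c "
from h import *
print(sense()['eef_pos'],sense()['tool_rot'])"
```

```text
t: 4.2
eef_pos: [0.5109, -0.1665, 0.0788]
tool_rot: [-3.141, -0.0, 2.172]
wrist_force: [0.3, -0.6, 0.0]
finger_gap: 0.0
finger_force: 0.0
[ 0.51089657 -0.16653335  0.07880631] [-3.14147912e+00 -1.30355250e-04  2.17184677e+00]
```

The fingers closed on nothing, so I'll look.

```bash
python3 -c "
from h import *
w=get_image('wrist');s=get_image('scene')
cv2.imwrite('pics/w2.png',w);cv2.imwrite('pics/s2.png',s)
o=np.zeros((600,800,3),np.uint8)
o[:300,:400]=cv2.resize(w,(400,300));o[300:,:]=cv2.resize(s[200:290,230:350],None,fx=6,fy=6)[:300,:720].copy() if 0 else cv2.resize(s[205:280,230:430],(800,300))
o[:300,400:]=cv2.resize(w[120:270,150:350],(400,300))
cv2.imwrite('pics/v2.png',o)"
```

```text
(no output)
```

View pics/v2.png

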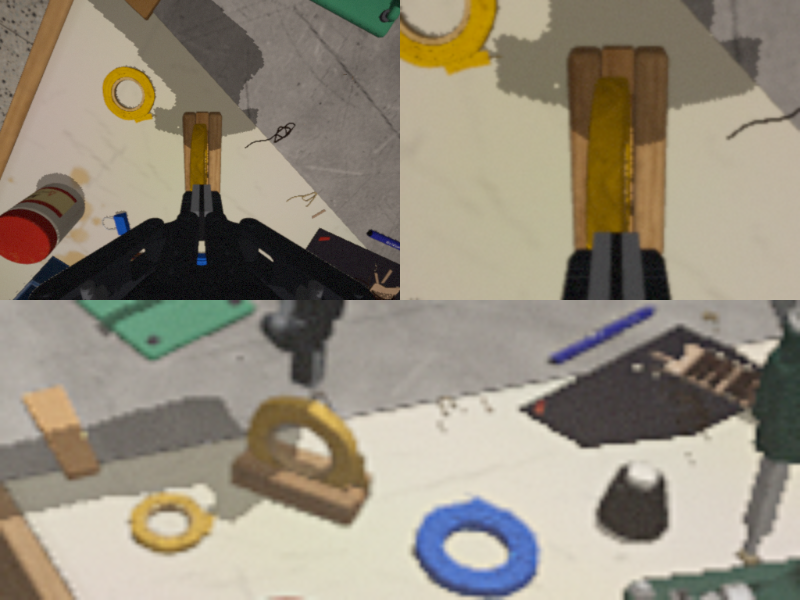

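```bash
python3 -c "
from h import *
w=wm();s=camera_model('scene');P=sense()['eef_pos'];print(P,proj(w,P),proj(s,P))
print(proj(w,place([.51,-.165,.606],[(0,0,.093),(.022,.05,.024),(.022,-.05,.024),(-.022,.05,.024),(-.022,-.05,.024)])))
for uvs in((307,225),(307,222)): 
  for uvw in ((257,237),(257,245)): print(tri([(s,uvs),(w,uvw)]))
print(proj(w,P+np.array([[0,0,z] for z in(.01,.02,.03,.04)])),proj(s,P+np.array([[0,0,z] for z in(.01,.02,.03,.04)])))
"
```

```text
[ 0.5109083  -0.16654585  0.07884153] [[258.21168014 227.63670087]] [[305.26324777 232.48237381]]
[[258.4297815  234.7312773 ]
 [284.08724763 143.1440043 ]
 [281.23366856 247.34701265]
 [231.98102404 143.39321984]
 [235.7533996  247.52995106]]
(array([ 0.51177787, -0.16433135,  0.10301626]), [np.float64(4.6), np.float64(4.6)])
(array([ 0.51214545, -0.16690135,  0.10571275]), [np.float64(2.6), np.float64(2.6)])
(array([ 0.51108804, -0.16135662,  0.11143467]), [np.float64(6.4), np.float64(6.4)])
(array([ 0.51146773, -0.16380733,  0.11390074]), [np.float64(4.5), np.float64(4.5)])
[[258.2302139  234.20665605]
 [258.25079633 241.50283941]
 [258.27378701 249.65270887]
 [258.29963484 258.81540199]] [[305.44705653 229.88301185]
 [305.63263457 227.25862936]
 [305.82000755 224.60886334]
 [306.00920165 221.93334373]]
```

Scene and wrist views both put the real fingertips at about the rim top (scene (307,226), wrist (257,237)), higher than the reported TCP suggests. I'll open, go 14 mm lower and close again.

```bash

python3 -m inch '0 0 0 0 0 0 0.05
0 0 0 0 0 0 0.05
0 0 0 0 0 0 0.05
0 0 0 0 0 0 0.05
0 0 0 0 0 0.007 0.05
0 0 0 0 0 0.007 0.05
0 0 0 0 0 0 0.05
0 0 0 0 0 0 0
0 0 0 0 0 0 0
0 0 0 0 0 0 0' 50
python3 -m inch '0 0 0 0 0 0 0
0 0 0 0 0 0 0
0 0 0 0 0 0 0' 50
python3 -c "
from h import *
w=get_image('wrist');s=get_image('scene')
o=np.zeros((600,800,3),np.uint8)
o[:,:400]=cv2.resize(w[120:270,205:305],(400,600),interpolation=cv2.INTER_CUBIC)
o[:,400:]=cv2.resize(s[195:270,280:330],(400,600),interpolation=cv2.INTER_CUBIC)
cv2.imwrite('pics/v3.png',o)"
```

```text
t: 5.13
eef_pos: [0.5111, -0.1665, 0.065]
tool_rot: [3.141, 0.0, 2.172]
wrist_force: [-0.9, 0.0, 0.5]
finger_gap: 0.0141
finger_force: 0.0
t: 5.38
eef_pos: [0.5111, -0.1666, 0.0651]
tool_rot: [3.141, 0.0, 2.172]
wrist_force: [-0.3, -0.7, 0.0]
finger_gap: 0.0001
finger_force: 0.0
```

View pics/v3.png

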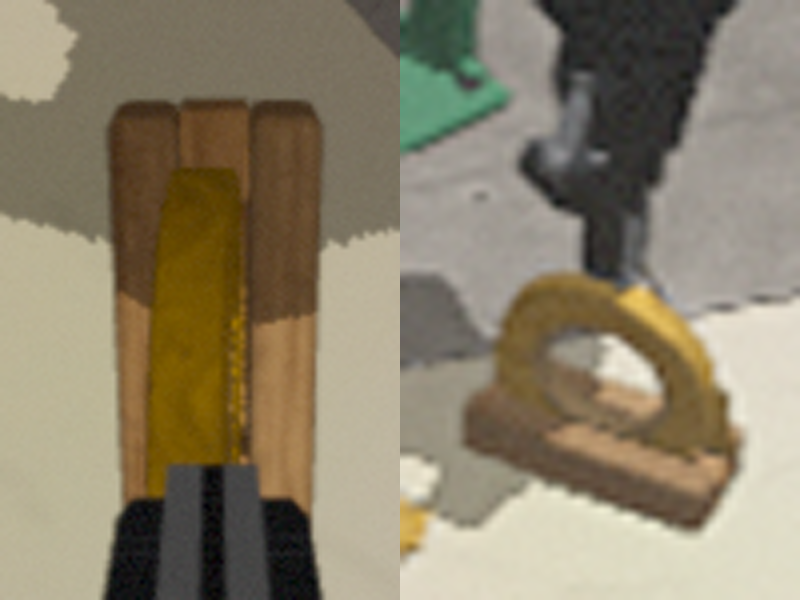

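```bash
python3 -c "
from h import *
w=wm();s=camera_model('scene');S=sense();P=S['eef_pos'];print(P,proj(w,P),proj(s,P))
print((proj(w,place([.51,-.165,.606],[(a,b,.024) for b in (.05,0,-.05) for a in (.022,.007,-.007,-.022)]))-[205,120])*4)
A=R.from_euler('xyz',S['tool_rot'])
for x in(-.011,0,.011): print('wrist',(proj(w,P+A.apply([(x,0,-z) for z in(0,.01,.02,.03)]))-[205,120])*4, 'scene',((proj(s,P+A.apply([(x,0,-z) for z in(0,.01,.02,.03)]))-[280,195])*8+[400,0]))
"
```

```text
[ 0.51101789 -0.16656136  0.06499442] [[258.21162849 227.63660956]] [[305.0459262  236.03334334]]
[[322.41419922 102.27431631]
 [246.93380224 102.63532969]
 [176.50265238 102.97219314]
 [101.05914997 103.33303006]
 [315.52464167 336.9262375 ]
 [245.46992776 337.23376491]
 [180.10036232 337.52072538]
 [110.07743055 337.82811327]
 [309.55910494 540.10686906]
 [244.20236521 540.37152911]
 [183.215653   540.61849287]
 [117.88657643 540.8830409 ]]
wrist [[212.80463131 485.26028415]
 [212.8808707  513.83934746]
 [212.96536325 545.51218548]
 [213.05952579 580.80991206]] scene [[627.5371871  337.68619309]
 [629.11895366 317.1287744 ]
 [630.71590226 296.37404256]
 [632.32825252 275.41914312]]
wrist [[212.84651397 430.54643823]
 [212.92646918 456.83064912]
 [213.01526217 486.02016439]
 [213.11444399 518.62486707]] scene [[600.36740958 328.26674673]
 [601.81381568 307.74370486]
 [603.27405086 287.02444225]
 [604.74831441 266.10613129]]
wrist [[212.89001671 373.71616776]
 [212.97392574 397.49891259]
 [213.06730922 423.9670485 ]
 [213.17186786 453.60261489]] scene [[573.40517445 318.9192529 ]
 [574.71824261 298.43066503]
 [576.04381659 277.74694114]
 [577.38207593 256.86528014]]
```

```bash

python3 -m inch '0 0 0 0 0 0 0.05
0 0 0 0 0 0 0.05
0 0 0 0 0 0 0.05
0 0 0 0 0 0 0.05
0 0 0 0 -0.002 0.007 0.05
0 0 0 0 0 0.007 0.05
0 0 0 0 0 0 0.05
0 0 0 0 0 0 0
0 0 0 0 0 0 0
0 0 0 0 0 0 0' 50
python3 -m inch '0 0 0 0 0 0 0
0 0 0 0 0 0 0' 50
```

```text
t: 6.32
eef_pos: [0.5095, -0.1676, 0.051]
tool_rot: [3.141, 0.0, 2.172]
wrist_force: [0.2, -0.3, -0.4]
finger_gap: 0.0139
finger_force: 0.0
t: 6.48
eef_pos: [0.51, -0.1674, 0.0513]
tool_rot: [3.14, 0.001, 2.172]
wrist_force: [0.1, 0.6, 0.4]
finger_gap: 0.0106
finger_force: 48.8
```

```bash

python3 -m inch '0 0 0 0 0 -0.005 0
0 0 0 0 0 -0.012 0
0 0 0 0 0 -0.02 0
0 0 0 0 0 -0.025 0
0 0 0 0 0 -0.025 0
0 0 0 0 0 -0.013 0
0 0 0 0 0 -0.005 0
0 0 0 0 0 0 0
0 0 0 0 0 0 0' 50
python3 -c "
from h import *
import pickle
m=wm();w=get_image('wrist');s=get_image('scene');S=sense()
pickle.dump(S,open('S4.pkl','wb'));cv2.imwrite('pics/w4.png',w);cv2.imwrite('pics/s4.png',s)
P=S['eef_pos'];print(P,S['tool_rot'],proj(camera_model('scene'),P))
o=np.zeros((600,800,3),np.uint8)
o[:,:400]=cv2.resize(w[120:270,205:305],(400,600),interpolation=cv2.INTER_CUBIC)
o[:,400:]=cv2.resize(s[165:240,280:330],(400,600),interpolation=cv2.INTER_CUBIC)
cv2.imwrite('pics/v4.png',o)"
```

```text
t: 7.23
eef_pos: [0.5086, -0.1677, 0.1553]
tool_rot: [-3.14, -0.001, 2.172]
wrist_force: [0.2, -0.7, -1.5]
finger_gap: 0.0104
finger_force: 48.9
[ 0.50803268 -0.16754738  0.15438674] [-3.13949845e+00 -2.41124834e-03  2.17181247e+00] [[306.01547222 212.67576658]]
```

View pics/v4.png

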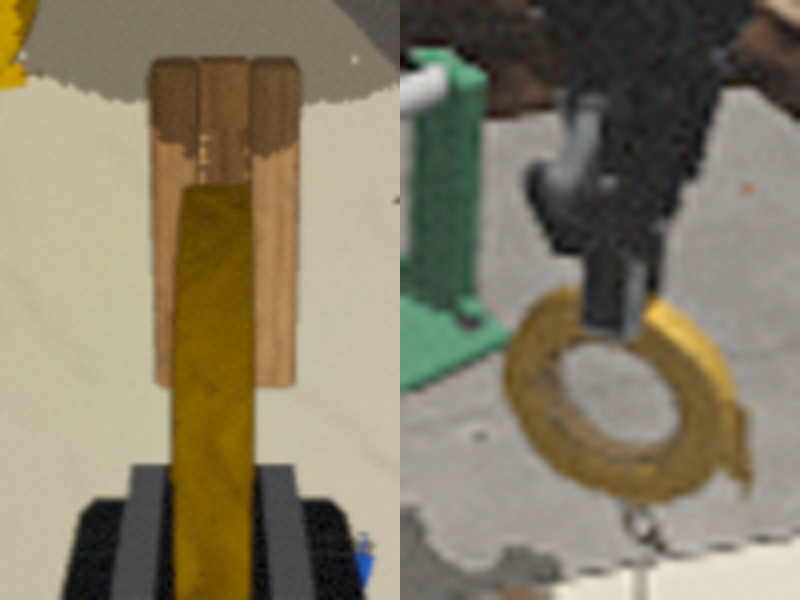

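The roll is held upright, clear of the cradle. In the scene crop the finger end is at (610,335) and the hole's top at about (610,350). I'll fit the roll's centre height and the finger depth.

```bash
python3 - <<'E'
from h import *
import pickle
S=pickle.load(open('S4.pkl','rb'));w=wm(S);s=camera_model('scene');P=S['eef_pos'];yaw=S['tool_rot'][2]-np.pi/2
a=np.linspace(0,2*np.pi,361)
L=np.array([(dx,.0445*np.cos(q),.0445*np.sin(q)) for dx in(-.006,.006) for q in a])
def roll(p):
    Q=place([p[0],p[1],yaw],L);Q[:,2]+=p[2];return Q
obs=np.array([504,503.])  # scene: left min u, bottom max v
def f(p):
    Q=(proj(s,roll([p[0],p[1],p[2]]))-[280,195-30])*8+[400,0];W=(proj(w,roll(p))-[205,120])*4
    return [Q[:,0].min()-505,Q[:,1].max()-503,Q[:,1].min()-285,W[:,1].min()-185,.5*(W[W[:,1]<300][:,0].mean()-213)]
r=least_squares(f,[*P[:2],P[2]-.02]);print("TCP",P,"centre",r.x,np.round(r.fun,1))
c=r.x;t=[np.sin(-yaw),np.cos(yaw)]
for d in(0,.005,.01,.015,.018): print(d,[((proj(s,place([c[0],c[1],yaw],[(x,y,c[2]+.0445-d)]))-[280,165])*8+[400,0]).round() for x in(-.006,-.0205,) for y in(0,-.011,.011)])
E
```

```text
TCP [ 0.50803268 -0.16754738  0.15438674] centre [ 0.51120126 -0.16914784  0.14770643] [-7.8  6.2 -4.3  3.3  4.7]
0 [array([[617., 304.]]), array([[646., 313.]]), array([[588., 295.]]), array([[600., 326.]]), array([[629., 335.]]), array([[571., 317.]])]
0.005 [array([[616., 316.]]), array([[645., 325.]]), array([[588., 307.]]), array([[599., 338.]]), array([[628., 347.]]), array([[570., 329.]])]
0.01 [array([[616., 327.]]), array([[645., 337.]]), array([[587., 318.]]), array([[598., 349.]]), array([[628., 358.]]), array([[570., 340.]])]
0.015 [array([[615., 339.]]), array([[644., 348.]]), array([[586., 330.]]), array([[598., 361.]]), array([[627., 370.]]), array([[569., 352.]])]
0.018 [array([[614., 346.]]), array([[643., 355.]]), array([[586., 337.]]), array([[597., 368.]]), array([[626., 377.]]), array([[568., 358.]])]
```

```bash

python3 -m inch '0 0 0.08 0 0 0 0
0 0 0.08 0 0 0 0
0 0 0.08 0 0 0 0
0 0 0.08 0 0 0 0
0 0 0.087 0 0 0 0
0 0 0 0 0 0 0'
python3 -c "
from h import *
st=[.5053,.1838,.195];print(place(st,[(0,-.115,.124),(-.11,-.115,.124)]))
delta([.42,.05,.155],[np.pi,0,1.766])"
```

```text
t: 7.83
eef_pos: [0.5083, -0.1674, 0.1545]
tool_rot: [-3.139, -0.001, 1.764]
wrist_force: [0.3, 0.6, -0.6]
finger_gap: 0.0108
finger_force: 48.9
[[0.52758315 0.07097952 0.124     ]
 [0.41966791 0.0496652  0.124     ]]
shift [ 2.303e-01 -4.500e-02 -1.000e-04] rot [-0.0026 -0.0013 -0.0025]
```

```bash

python3 -m inch '0 0 0 0.015 -0.003 0 0
0 0 0 0.03 -0.006 0 0
0 0 0 0.035 -0.007 0 0
0 0 0 0.035 -0.007 0 0
0 0 0 0.035 -0.007 0 0
0 0 0 0.035 -0.007 0 0
0 0 0 0.03 -0.006 0 0
0 0 0 0.015 -0.003 0 0
0 0 0 0 0 0 0'
python3 -c "
from h import *
import pickle
S=sense();w=get_image('wrist');s=get_image('scene');t=get_image('top')
pickle.dump(S,open('S5.pkl','wb'));cv2.imwrite('pics/w5.png',w);cv2.imwrite('pics/s5.png',s);cv2.imwrite('pics/t5.png',t)
m=wm(S);st=[.5053,.1838,.195]
L=[(-.06,-.115,.124),(-.06,-.115,.137),(.043,-.115,.124),(-.055,-.123,.124),(-.055,-.107,.124),(-.06,.115,.095)]
print(S['eef_pos'],S['tool_rot']);print(proj(m,place(st,L)));print(proj(camera_model('scene'),place(st,L)))
delta([.42,.05,.128],[np.pi,0,1.766])
p=proj(camera_model('scene'),place(st,[(0,-.08,.1)]))[0].astype(int);print(p)
o=np.zeros((600,800,3),np.uint8)
o[:,:400]=cv2.resize(w[0:300,150:350],(400,600))
c=s[p[1]-75:p[1]+75,p[0]-60:p[0]+40];print(c.shape)
o[:,400:]=cv2.resize(c,(400,600),interpolation=cv2.INTER_CUBIC)
cv2.imwrite('pics/v5.png',o)"
```

```text
t: 8.58
eef_pos: [0.4174, 0.0536, 0.1555]
tool_rot: [-3.14, -0.001, 1.775]
wrist_force: [-0.3, -0.1, -0.4]
finger_gap: 0.0107
finger_force: 48.9
[0.41743961 0.05362826 0.15547993] [-3.14007180e+00 -1.33117606e-03  1.77537756e+00]
[[ 320.03347094  215.94176754]
 [ 323.66747638  222.61752252]
 [ 443.90880087  217.1434533 ]
 [ 325.1607393   224.74458819]
 [ 326.96132743  207.04665975]
 [ 340.66166514 -126.29710014]]
[[258.93959415 185.66572666]
 [258.89484805 182.34703764]
 [283.08456605 175.31100172]
 [261.63317639 186.21001283]
 [258.68546934 184.08881929]
 [221.51294704 165.05477744]]
shift [0.002  0.0005 0.0275] rot [-0.0007  0.0008 -0.0009]
[266 181]
(150, 100, 3)
```

View pics/v5.png

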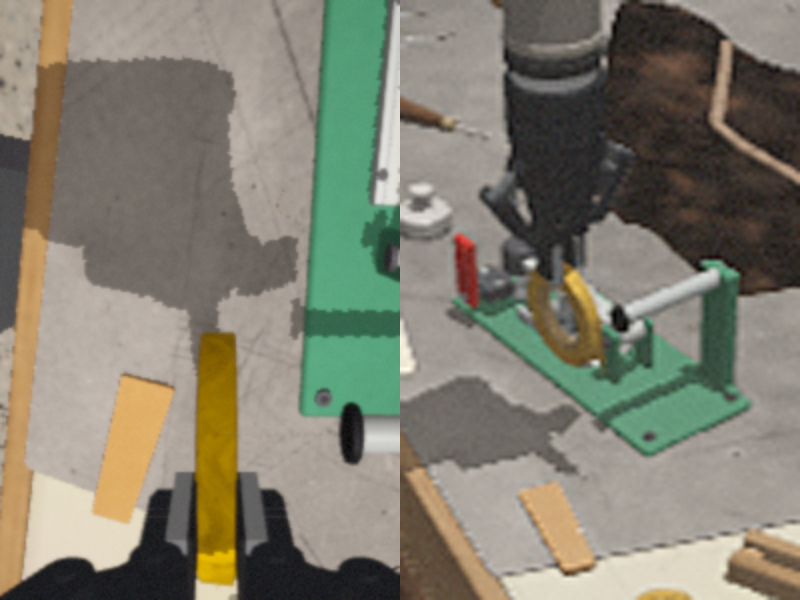

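Lip at wrist (326,216) and scene (261,185) both match the fitted bar within about 2 mm. Lowering to bar height next.

```bash

python3 -m inch '0 0 0 0.001 0 0.009 0
0 0 0 0.001 0 0.009 0
0 0 0 0 0 0.009 0
0 0 0 0 0 0 0
0 0 0 0 0 0 0
0 0 0 0 0 0 0'
python3 -c "
from h import *
st=[.5053,.1838,.195];p=place(st,[(-.005,-.115,.128)])[0];print(p)
delta(p,[np.pi,0,1.766])"
```

```text
t: 9.23
eef_pos: [0.4195, 0.051, 0.1287]
tool_rot: [-3.141, -0.0, 1.765]
wrist_force: [1.0, 0.3, -0.6]
finger_gap: 0.0108
finger_force: 48.9
[0.52267791 0.07001069 0.128     ]
shift [-0.0012  0.1049  0.0006] rot [-0.0004 -0.0003 -0.0014]
```

```bash

python3 -m inch '0 0 0 0 0.008 0 0
0 0 0 0 0.015 0 0
0 0 0 0 0.015 0 0
0 0 0 0 0.015 0 0
0 0 0 0 0.015 0 0
0 0 0 0 0.015 0 0
0 0 0 0 0.014 0 0
0 0 0 0 0.008 0 0
0 0 0 0 0 0 0
0 0 0 0 0 0 0'
python3 -m inch '0 0 0 0 0 0.006 0
0 0 0 0 0 0.005 0
0 0 0 0 0 0.003 0
0 0 0 0 0 0 0
0 0 0 0 0 0 0'

```

```text
t: 10.07
eef_pos: [0.5225, 0.0716, 0.1288]
tool_rot: [-3.141, -0.0, 1.765]
wrist_force: [0.7, -0.1, -0.2]
finger_gap: 0.0105
finger_force: 49.0
t: 10.48
eef_pos: [0.5218, 0.0711, 0.1145]
tool_rot: [-3.141, 0.0, 1.765]
wrist_force: [-0.2, 0.2, -0.8]
finger_gap: 0.0108
finger_force: 48.9
```

```bash

for i in 1 2 3; do python3 -m inch '0 0 0 0 0 0.0015 0
0 0 0 0 0 0 0
0 0 0 0 0 0 0' | egrep "eef|force"; done
```

```text
eef_pos: [0.5225, 0.0713, 0.1135]
wrist_force: [0.9, 0.6, -0.5]
finger_force: 48.9
eef_pos: [0.5224, 0.0713, 0.1118]
wrist_force: [-1.2, -0.3, 0.1]
finger_force: 48.9
eef_pos: [0.5223, 0.0713, 0.1103]
wrist_force: [0.3, -0.7, 0.1]
finger_force: 48.9
```

```bash

for i in 1 2 3; do python3 -m inch '0 0 0 0 0 0.001 0
0 0 0 0 0 0 0
0 0 0 0 0 0 0' | egrep "eef|force"; done
```

```text
eef_pos: [0.5224, 0.0713, 0.1093]
wrist_force: [-0.4, -0.5, -0.5]
finger_force: 48.9
eef_pos: [0.5227, 0.0714, 0.1087]
wrist_force: [-1.1, -0.0, 2.4]
finger_force: 49.2
eef_pos: [0.5227, 0.0715, 0.1086]
wrist_force: [-1.9, -0.3, 6.2]
finger_force: 49.6
```

Contact at TCP z = 0.109, as expected. Releasing.

```bash

python3 -m inch '0 0 0 0 0 -0.001 0
0 0 0 0 0 0 0.015
0 0 0 0 0 0 0.03
0 0 0 0 0 0 0.04
0 0 0 0 0 0 0.04
0 0 0 0 0 0 0.04
0 0 0 0 0 0 0.04'
python3 -m inch '0 0 0 0 0 -0.005 0.04
0 0 0 0 0 -0.01 0.04
0 0 0 0 0 -0.02 0.04
0 0 0 0 0 -0.03 0.04
0 0 0 0 0 -0.03 0.04
0 0 0 0 0 -0.01 0.04
0 0 0 0 0 0 0.035'
python3 -c "
from h import *
st=[.5053,.1838,.195];p=place(st,[(-.063,.115,.18)])[0];print(p)
delta(p,[np.pi,0,1.766])"
```

```text
t: 12.57
eef_pos: [0.5224, 0.0714, 0.1082]
tool_rot: [-3.141, -0.0, 1.765]
wrist_force: [0.2, -0.6, -0.8]
finger_gap: 0.0402
finger_force: 0.0
t: 13.15
eef_pos: [0.5251, 0.0724, 0.2176]
tool_rot: [3.133, 0.001, 1.765]
wrist_force: [0.3, 0.0, 0.0]
finger_gap: 0.0349
finger_force: 0.0
[0.42121085 0.28441319 0.18      ]
shift [ 0.2281 -0.0613  0.037 ] rot [ 0.0085  0.0006 -0.001 ]
```

```bash

python3 -m inch '0 0 0 0.02 -0.005 0.003 0.035
0 0 0 0.035 -0.01 0.003 0.035
0 0 0 0.035 -0.01 0.004 0.035
0 0 0 0.035 -0.01 0.005 0.035
0 0 0 0.035 -0.01 0.005 0.035
0 0 0 0.035 -0.01 0.005 0.035
0 0 0 0.02 -0.005 0.002 0.035
0 0 0 0.013 -0.001 0 0.035
0 0 0 0 0 0 0.035
0 0 0 0 0 0 0.035'
python3 -c "
from h import *
import pickle
S=sense();w=get_image('wrist');s=get_image('scene');t=get_image('top')
pickle.dump(S,open('S6.pkl','wb'));cv2.imwrite('pics/w6.png',w);cv2.imwrite('pics/s6.png',s);cv2.imwrite('pics/t6.png',t)
m=wm(S);st=[.5053,.1838,.195]
L=[(x,y,.095) for x in(-.068,-.058) for y in (.101,.129)]+[(0,.115,.07)]
print(S['eef_pos'],S['tool_rot']);print(proj(m,place(st,L)));print(proj(camera_model('scene'),place(st,L)))
delta(place(st,[(-.063,.115,.18)])[0],[np.pi,0,1.766])
o=np.zeros((600,800,3),np.uint8)
o[:,:400]=cv2.resize(w[80:230,220:320],(400,600),interpolation=cv2.INTER_CUBIC)
o[:,400:]=cv2.resize(s[120:240,215:295],(400,600),interpolation=cv2.INTER_CUBIC)
cv2.imwrite('pics/v6.png',o)"
```

```text
t: 13.98
eef_pos: [0.4179, 0.2829, 0.1854]
tool_rot: [-3.14, 0.001, 1.767]
wrist_force: [0.3, -0.7, -0.8]
finger_gap: 0.0349
finger_force: 0.0
[0.41792273 0.28293023 0.18537149] [-3.13982049e+00  1.25814601e-03  1.76670364e+00]
[[256.79602686 200.41026529]
 [256.79190568 174.58023473]
 [266.31772363 200.42671615]
 [266.63794605 174.59559287]
 [317.56346141 181.0098411 ]]
[[221.74371609 167.28464173]
 [217.65466167 164.22082279]
 [224.03299369 166.41431705]
 [219.92874358 163.37108132]
 [235.21345104 165.71005843]]
shift [0.0028 0.0023 0.0058] rot [-0.0008  0.0015 -0.0043]
```

View pics/v6.png

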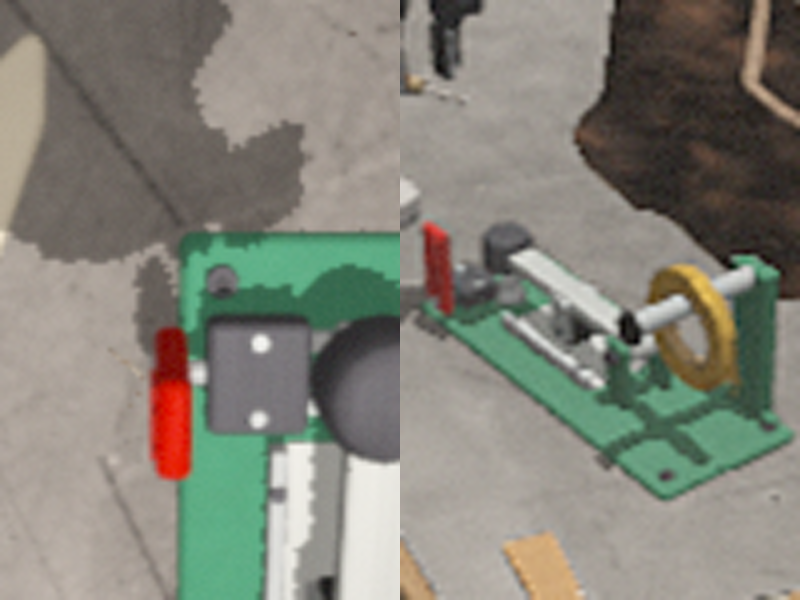

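The roll hangs mid-bar, with its hole around the rod (scene crop (690,320)). The paddle's top at wrist crop u 152–190, v 375–480 matches the prediction within 1 mm. Descending over the paddle next.

```bash

python3 -m inch '0 0 0 0.0022 0.0033 0.03 0.035
0 0 0 0 0 0.03 0.035
0 0 0 0 0 0.025 0.035
0 0 0 0 0 0 0.035
0 0 0 0 0 0 0.035
0 0 0 0 0 0 0.035'
python3 -c "
from h import *
st=[.5053,.1838,.195]
delta(place(st,[(-.062,.1145,.037)])[0],[np.pi,0,1.766])"
```

```text
t: 14.63
eef_pos: [0.4227, 0.2862, 0.1028]
tool_rot: [3.14, -0.001, 1.763]
wrist_force: [-0.6, -0.3, -0.6]
finger_gap: 0.035
finger_force: 0.0
shift [-0.002  -0.001   0.0657] rot [ 0.0021 -0.0008 -0.0026]
```

```bash

python3 -m inch '0 0 0.003 -0.001 -0.0005 0.015 0.035
0 0 0 0 0 0.02 0.035
0 0 0 0 0 0.015 0.035
0 0 0 0 0 0.01 0.035
0 0 0 0 0 0.006 0.035
0 0 0 0 0 0 0.035
0 0 0 0 0 0 0.035
0 0 0 0 0 0 0.035'
python3 -c "
from h import *
st=[.5053,.1838,.195]
delta(place(st,[(-.062,.1145,.037)])[0],[np.pi,0,1.766])"
```

```text
t: 15.3
eef_pos: [0.4221, 0.2859, 0.0366]
tool_rot: [3.139, -0.001, 1.762]
wrist_force: [-0.7, 1.0, 0.4]
finger_gap: 0.0351
finger_force: 0.0
shift [-0.0017 -0.0001 -0.0004] rot [ 0.0023 -0.0009 -0.0041]
```

```bash

python3 -m inch '0 0 0 -0.001 0 0 0.02
0 0 0 0 0 0 0
0 0 0 0 0 0 0
0 0 0 0 0 0 0
0 0 0 0 0 0 0
0 0 0 0 0 0 0
0 0 0 0 0 0 0
0 0 0 0 0 0 0' 90
```

```text
t: 15.97
eef_pos: [0.423, 0.2844, 0.0362]
tool_rot: [3.139, -0.0, 1.762]
wrist_force: [4.5, -0.5, 4.7]
finger_gap: 0.0084
finger_force: 88.5
```

```bash

python3 -m inch '0 0 0 0 -0.004 0 0
0 0 0 0 -0.005 0 0
0 0 0 0 -0.005 0 0
0 0 0 0 -0.003 0 0
0 0 0 0 0 0 0
0 0 0 0 0 0 0
0 0 0 0 0 0 0'
python3 -c "
from h import *
A=R.from_euler('z',.195);p0=np.array([.423,.2844,.0362]);S=sense();print(A.inv().apply(S['eef_pos']-p0),A.inv().apply(S['wrist_force']))"
```

```text
t: 16.55
eef_pos: [0.4079, 0.2814, 0.0362]
tool_rot: [3.136, -0.001, 1.761]
wrist_force: [8.9, 0.2, 2.5]
finger_gap: 0.0086
finger_force: 88.1
[-1.54190838e-02  1.79096279e-05  4.07886247e-05] [ 8.8040161  -1.5720635   2.45603331]
```

```bash

for i in 1 2 3; do python3 -m inch '0 0 0 0 -0.0018 0 0
0 0 0 0 0 0 0
0 0 0 0 0 0 0
0 0 0 0 0 0 0' | egrep xxx
python3 -c "
from h import *
A=R.from_euler('z',.195);p0=np.array([.423,.2844,.0362]);S=sense();print(A.inv().apply(S['eef_pos']-p0),A.inv().apply(S['wrist_force']),S['finger_gap'])"; done
```

```text
[-1.69814656e-02  4.49059406e-05  3.78719093e-05] [ 8.67374197 -1.35343564  2.26841947] 0.008703999933480117
[-1.85656411e-02  7.80478382e-06  4.84194986e-05] [10.18395526 -1.03538301  1.25493721] 0.00819599591785533
[-2.01661497e-02  2.14318134e-05  6.67905212e-05] [ 9.38734259 -0.61506051  1.12389367] 0.008271862627022097
```

```bash
cat >> h.py <<'E'
def hinge():
    S=sense();A=R.from_euler('z',.195);H=place([.5053,.1838,.195],[(0,-.05,.052)])[0]
    p=A.inv().apply(S['eef_pos']-H);F=A.inv().apply(S['wrist_force']);B=A.inv()*R.from_euler('xyz',S['tool_rot'])
    tz=B.as_matrix()[:,2];th=np.arctan2(tz[1],-tz[2]);r=np.hypot(p[1],p[2]);
    print("x %.4f r %.4f posang %.4f tilt %.4f"%(p[0],r,np.arctan2(p[2],p[1])-np.arctan2(-.0158,.1645),th),"F",np.round(F,1),"gap %.4f ff %.1f t %.2f"%(S['finger_gap'],S['finger_force'],S['t']),"xtilt %.4f"%np.arcsin(tz[0]))
E
python3 -c "
from h import *
hinge()"
python3 -m inch '0 0 0 0 -0.0007 0 0
0 0.02 0 0.0003 0 -0.0033 0
0 0.02 0 0.0003 0 -0.0033 0
0 0.02 0 0.0003 0 -0.0033 0
0 0.02 0 0.0003 0 -0.0033 0
0 0.02 0 0.0003 0 -0.0033 0
0 0 0 0 0 0 0
0 0 0 0 0 0 0' 
python3 -c "
from h import *
hinge()"
```

```text
x -0.0814 r 0.1654 posang 0.0005 tilt 0.0014 F [ 9.4 -0.6  1.1] gap 0.0083 ff 88.0 t 17.55 xtilt 0.0068
t: 18.22
eef_pos: [0.4023, 0.2812, 0.0527]
tool_rot: [3.135, -0.102, 1.76]
wrist_force: [9.1, 1.6, -1.5]
finger_gap: 0.0084
finger_force: 88.0
x -0.0822 r 0.1655 posang 0.1000 tilt 0.1022 F [ 9.2 -0.2 -1.5] gap 0.0084 ff 88.0 t 18.22 xtilt 0.0073
```

The arm is coming up freely, with about 2 N of load. Continuing the arc.

```bash

python3 -m inch '0 0.03 0 0.0004 0 -0.005 0
0 0.03 0 0.0004 0 -0.005 0
0 0.03 0 0.0004 0 -0.005 0
0 0.03 0 0.0004 0 -0.005 0
0 0.03 0 0.0004 0 -0.005 0
0 0.03 0 0.0004 0 -0.005 0
0 0.03 0 0.0004 0 -0.005 0
0 0 0 0 0 0 0
0 0 0 0 0 0 0' >/dev/null
python3 -c "
from h import *
hinge()"
```

```text
x -0.0821 r 0.1654 posang 0.3130 tilt 0.3126 F [ 9.6  0.8 -2.4] gap 0.0087 ff 88.1 t 18.97 xtilt 0.0089
```

```bash

python3 -m inch '0 0.03 0 0.0004 0 -0.005 0
0 0.03 0 0.0004 0 -0.005 0
0 0.03 0 0.0004 0 -0.005 0
0 0.03 0 0.0004 0 -0.005 0
0 0.03 0 0.0004 0 -0.005 0
0 0.03 0 0.0004 0 -0.005 0
0 0.025 0 0.0003 0 -0.0041 0
0 0 0 0 0 0 0
0 0 0 0 0 0 0
0 0 0 0 0 0 0' >/dev/null
python3 - <<'E'
from h import *
hinge()
s=get_image('scene');t=get_image('top');cv2.imwrite('pics/s7.png',s);cv2.imwrite('pics/t7.png',t)
hinge()
# verify by code: yellow roll unchanged since hanging; bystander patches unchanged
o=cv2.imread('pics/s6.png');q=cv2.imread('pics/t6.png');q0=cv2.imread('pics/top0.png')
y=lambda i:cv2.inRange(cv2.cvtColor(i,cv2.COLOR_BGR2HSV),(19,130,60),(33,255,255))[165:205,260:300]
print("roll px",[np.round([*np.argwhere(y(i)).mean(0),(y(i)>0).sum()],1) for i in(o,s)])
for n,(x,yv) in dict(weight=(123,208),folder=(178,239),glue=(387,225),slab=(282,231)).items():
    a=q0[yv-14:yv+14,x-24:x+24].astype(int);b=t[yv-14:yv+14,x-24:x+24].astype(int);print(n,np.abs(a-b).mean().round(1))
E
```

```text
x -0.0824 r 0.1654 posang 0.5187 tilt 0.5169 F [10.4  0.7 -3.3] gap 0.0080 ff 88.3 t 19.80 xtilt 0.0096
x -0.0824 r 0.1654 posang 0.5184 tilt 0.5165 F [ 9.7 -0.3 -3. ] gap 0.0087 ff 88.2 t 19.90 xtilt 0.0096
roll px [array([ 19.1,  14.7, 152. ]), array([ 19.7,  14.5, 149. ])]
weight 0.7
folder 16.4
glue 0.7
slab 50.1
```

```bash
python3 -c "
from rig import *
print(job_done())"
```

```text
the job is handed in; nothing more can be done
None
```

I handed in the job at 20 s of the 51 s: the yellow roll hangs on the bar, and the latch is held out about 20 mm. The gripper holds the pressure arm up about 0.52 rad, which puts its end about 8 cm above where it lay (computed from the gripper's pose). The final image check showed the weight and glue pot unmoved; it could not confirm the folder and slab, whose patches in the top view had changed, probably because the arm was in the way.

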